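Build up an inverter phase on its cold plate

ROBOT

A 6-joint arm with a two-finger parallel gripper is mounted at the origin on the work surface. World frame = base frame: x ahead of the robot, y to its left, z up, the work surface at z = 0. Lengths are in m, angles in rad, forces in N, time in s.
With the tool pointing down it reaches from about 0.3 to 0.875 m from the base axis. Payload 6.4 kg.
Tool frame: the origin (TCP) lies at the very end of the fingers, on their centre line; the grasp point (between the pads) lies ctrl.pinch_z behind it (ctrl.pinch_z is the distance from the TCP to the grasp point, in m); y points along the fingers, z is the direction in which the jaws open and shut, and the axes are right-handed (so a half turn about y gives the same grasp; the last joint's range is limited). The gripper opens to 85 mm and grips with 20 to 120 N. Pads are 22 mm wide; open, the fingers measure 114 mm over their backs; the gripper's body (76 mm by 85 mm) begins 54 mm behind the grasp point. The pads swing forward as they close: fully open they stand 13 mm farther back than shut.
Start: joints at [-1.505, 0.181, 1.607, -0, 1.354, -0.206], TCP at [0.154, -0.554, 0.231] pointing down, gripper open.
Joint ranges: [-2.99, 2.99], [-0.89, 2.07], [0.3, 2.58], [-1.14, 4.28], [0, 2.63], [-3.12, 3.12]. Speed limits (rad/s): [2.57, 2.57, 3.01, 3.14, 3.14, 3.14].

INTERFACE

Orientations are given as a unit quaternion [w, x, y, z].
In Python, from bench import ctrl gives the robot as it stands.
- The arm moves only by the shell command python3 -m pendant 'ROWS'. ROWS is JSON, one flat list of numbers, 7 for each row, row after row: the shift along the world's x, y, z in m, then the turn, a rotation vector about the world's x, y, z in degrees, then the finger opening in m, from 0 to 0.0854. In form: [tx, ty, tz, rx, ry, rz, hand, tx, ty, tz, rx, ry, rz, hand, ...]. A call has 1 to 12 rows; each row shifts and turns the commanded pose from where the row before left it; what a row does not reach is not made up. A row lasts 1/8 s, in which the tool goes at most 62.5 mm and 10.7 degrees, less where a joint would pass 70% of its speed; a pose out of reach is approached as far as the arm can. A call with a gripper value outside its range is refused whole. The fingers move at their own pace and stop on an object; the grip force is fixed at half the most. Time passes only in rows, so rows that do not move let the fingers close. It gives the time, the measured TCP pose, the force and the opening at its end, in the units of the state.
- ctrl.get_obs(): the state, without advancing time (a new reading comes with each control period).
- ctrl.camera(name): name is "scene" or "top" or "wrist"; returns the picture (480x640x3 uint8, red, green, blue); there is no depth.
- ctrl.camera_info(name): a dict with "fx", "fy", "cx", "cy" (pixels), "k1" (the pictures are not rectified: a ray, as slopes to the right and down, at radius r is drawn at 1 + k1 r^2 times it, then the intrinsics apply), "origin" and "rotation" of the camera in the world; the wrist camera has in their place "tool_from_camera" (4x4, takes a point from camera to tool coordinates, whose origin is the TCP and whose axes are the tool frame's). Camera axes: x right, y down, z forward; pixel columns grow to the right and rows downward; lengths in m; the calibration is good to about 2 mm. A picture is of the moment at which its call begins: read the wrist's pose just before it. camera_info takes no time and is no camera call.
- ctrl.hand_in(): hands the job in, once; it reports no verdict.
Trained networks look in the newest picture that a camera, given by its name, has taken for a name from the list of things; names that differ only in an ending like _2 or _b are one class to them, and where a whole thing is asked for, a point or a joint stands for the part that bears it (a point fixed in the world has none). Each returns a list of dicts, best first, with "score" (0 to 1); they miss things now and then, are a little off and sometimes report something else, mostly with a low value. They report only what shows in the picture. A call takes as long as a camera call.
- ctrl.silhouettes(target, camera): "mask" (480x640 bool, what is visible of it) and "bbox" ([left, top, right, bottom] in pixels, round what is visible of it).
The state is a dict: "time_s": time; "q": joint angles; "dq": joint speeds; "joint_efforts": joint torques, N m; "eef_pos": TCP position; "eef_rot": TCP orientation; "wrist_force": force on the tool from outside, world axes, zero at the start; "torque": the same for the moment, N m; "opening": opening from 0.0 (shut) to 1.0 (fully open).
Only numpy, scipy, OpenCV 4.12 (cv2) and the standard library are available. Lean on these libraries where they do the work, as an engineer would, in place of code of your own. Each camera call takes 0.05 s, during which the arm holds its last target.

TASK

Build up the inverter phase on the cold plate: seat the power module on the plate's raised land, stand the driver board (the one with six transformers) on the module, put the shield over the driver board, and last stand the control board (the one with the square chip) on the shield. Set each part flat, centred on the one beneath it and with the long sides in line (either end may lead), and let go of it before the next. Leave the multimeter, the screwdriver and the roll of tape where they lie.

Things in the scene. Friction and masses are not known exactly. Their poses are not given: they have to be found in the camera images.
- cold_plate: Aluminium cold plate fixed to the bench, 104 x 170 x 20 mm, two brass ports sticking 12 mm out of one long side, dark screw holes. In its middle a raised flat grey land, 66 x 126 mm, top 22 mm above the bench, for the power module. Origin at the centre of its underside; z up, y along its long side, x along its short side.
- power_module: Black block on a steel base, 62 x 122 mm, copper screw terminals at both short ends (17 mm high there); flat grey lid, 58 x 100 mm, top 20 mm above the underside, fine harmless pins along its edges. Upright sides, gripped across the 62 mm. 0.25 to 0.5 kg. Origin at the centre of its underside; z up, y along its long side, x along its short side.
- driver_board: Green circuit board between two aluminium side rails, 48 mm wide over the rails, 104 mm long; rails 22 mm high, 6 mm thick. Six small black and copper transformers in two rows and a white plug, all lower than the rails. Stands on its rails, gripped across them. About 0.13 kg. Origin at the centre of its underside; z up, y along its long side, x along its short side.
- shield: Bare steel plate with dark slots, 66 x 112 x 3 mm, both long edges folded straight down: a low tunnel 15 mm high, 61 mm clear inside. It fits over the driver board, its top (12 mm clear beneath) lying on the rails. Gripped across the 66 mm. 0.14 kg. Origin midway between the lower edges of the folds; z up, y along its long side, x across.
- control_board: Green circuit board between two aluminium side rails, 48 mm wide over the rails, 88 mm long; rails 14 mm high, 6 mm thick. One large square black chip, two round steel cans at one end, a big black connector 22 mm high at the other. Stands on its rails, gripped across them. 0.1 kg. Origin at the centre of its underside; z up, y along its long side, x along its short side.
- meter: Multimeter lying on its back among the parts, black with a grey face, a display and a round dial, 78 x 160 mm, 34 mm high (dial to 47 mm). Not to be disturbed. Origin at the centre of its underside; z up, y along its long side, x along its short side.
- screwdriver: Screwdriver with a black handle, 190 mm long, handle 26 mm thick, lying between the parts. Not to be disturbed. Origin on the bench under the middle of its length; x along its length.
- tape: Roll of red insulating tape lying flat between the parts, 54 mm across, 18 mm high. Not to be disturbed. Origin at the centre of its underside.

How it is judged:
On the way, in this order (a step that is already met when the one before it is completed fails the run):
1. the power module is seated on the cold plate's land and let go (horizontal distance between power_module and cold_plate below 0.01 m and z of power_module in the frame of cold_plate between 0.018 and 0.026 m and angle between the y axis of power_module and the y axis of cold_plate, either way round below 0.12 rad and angle between power_module's own z axis and vertical below 0.06 rad and contact force between power_module and the fingers below 0.05 N and linear speed of power_module below 0.02 m/s), for 0.2 s.
2. the driver board stands on the power module and is let go (horizontal distance between power_module and cold_plate below 0.01 m and z of power_module in the frame of cold_plate between 0.018 and 0.026 m and angle between the y axis of power_module and the y axis of cold_plate, either way round below 0.12 rad and angle between each of power_module, driver_board's own z axis and vertical below 0.06 rad and horizontal distance between driver_board and power_module below 0.01 m and z of driver_board in the frame of power_module between 0.016 and 0.024 m and angle between the y axis of driver_board and the y axis of power_module, either way round below 0.12 rad and contact force between driver_board and the fingers below 0.05 N and linear speed of driver_board below 0.02 m/s), for 0.2 s.
3. the shield rests over the driver board and is let go (horizontal distance between power_module and cold_plate below 0.01 m and z of power_module in the frame of cold_plate between 0.018 and 0.026 m and angle between the y axis of power_module and the y axis of cold_plate, either way round below 0.12 rad and angle between each of power_module, driver_board, shield's own z axis and vertical below 0.06 rad and horizontal distance between driver_board and power_module below 0.01 m and z of driver_board in the frame of power_module between 0.016 and 0.024 m and angle between the y axis of driver_board and the y axis of power_module, either way round below 0.12 rad and horizontal distance between shield and driver_board below 0.01 m and z of shield in the frame of driver_board between 0.006 and 0.014 m and angle between the y axis of shield and the y axis of driver_board, either way round below 0.12 rad and contact force between shield and the fingers below 0.05 N and linear speed of shield below 0.02 m/s), for 0.2 s.
4. the control board stands on the shield and is let go (horizontal distance between power_module and cold_plate below 0.01 m and z of power_module in the frame of cold_plate between 0.018 and 0.026 m and angle between the y axis of power_module and the y axis of cold_plate, either way round below 0.12 rad and angle between each of power_module, driver_board, shield, control_board's own z axis and vertical below 0.06 rad and horizontal distance between driver_board and power_module below 0.01 m and z of driver_board in the frame of power_module between 0.016 and 0.024 m and angle between the y axis of driver_board and the y axis of power_module, either way round below 0.12 rad and horizontal distance between shield and driver_board below 0.01 m and z of shield in the frame of driver_board between 0.006 and 0.014 m and angle between the y axis of shield and the y axis of driver_board, either way round below 0.12 rad and horizontal distance between control_board and shield below 0.01 m and z of control_board in the frame of shield between 0.011 and 0.019 m and angle between the y axis of control_board and the y axis of shield, either way round below 0.12 rad and contact force between control_board and the fingers below 0.05 N and linear speed of control_board below 0.02 m/s), for 0.2 s.
At the end, for the whole second after the job is handed in: Upwards from the cold plate's land: power module, driver board, shield, control board; each within 10 mm of the centre of the one beneath, long sides in line within 0.12 rad (either way round), level within 0.06 rad, at its seated height within 4 mm, released and at rest (all of step 4 and contact force between each of power_module, driver_board, shield and the fingers below 0.05 N and linear speed of each of power_module, driver_board, shield below 0.02 m/s); the robot touches nothing.
It fails at once if the multimeter was moved more than 25 mm (distance of meter from where it was at the start of the episode above 0.025 m).
It fails at once if the screwdriver was moved more than 25 mm (distance of screwdriver from where it was at the start of the episode above 0.025 m).
It fails at once if the roll of tape was moved more than 25 mm (distance of tape from where it was at the start of the episode above 0.025 m).
It also fails if it takes over 112 s, if anything falls off the work surface, if the arm or the gripper's body presses on something with over 40 N, if the wrist force passes 120 N, or if a joint passes its speed limit or range.

## Working session

There is one attempt and no reset: what is moved stays moved. The work goes in short steps, Python scripts to look and compute and a shell command to move; the robot and the scene stay as the last step left them, time stands still between calls to the robot, and variables do not carry over. Pictures are saved under pics/ and viewed, and the job is handed in when it is done.

```bash
ls; mkdir -p pics; python3 - <<'E'
from bench import ctrl
import cv2, numpy as np
for n in ("scene","top"):
    cv2.imwrite(f"pics/{n}0.png",ctrl.camera(n)[:,:,::-1])
for n in ("scene","top","wrist"):
    print(n,ctrl.camera_info(n))
print(ctrl.get_obs(),ctrl.pinch_z)
for t in "cold_plate power_module driver_board shield control_board meter screwdriver tape".split():
    for s in ctrl.silhouettes(t,"top"):
        print(t,s["score"],s["bbox"],s["mask"].sum())
E
```

```text
pics
scene {'fx': 468.5662573842949, 'fy': 468.5662573842949, 'cx': 323.81212538994305, 'cy': 237.94916213821307, 'k1': -0.08316146724272598, 'origin': array([ 1.01001096, -0.43329312,  0.68685582]), 'rotation': array([-0.34666016,  0.84282146,  0.38509042, -0.14554754])}
top {'fx': 458.62038160520933, 'fy': 458.62038160520933, 'cx': 316.07729227500494, 'cy': 238.30631393390053, 'k1': -0.010767776422142916, 'origin': array([0.4810615 , 0.01193586, 0.79605284]), 'rotation': array([ 0.01465439, -0.70432337,  0.70906283, -0.03072044])}
wrist {'fx': 422.3503769273406, 'fy': 422.3503769273406, 'cx': 322.81607871358494, 'cy': 235.57317847347846, 'k1': 0.03350476333455692, 'tool_from_camera': array([[-4.82275027e-04,  9.57014500e-01,  2.90039677e-01,
        -7.51602762e-02],
       [-4.29057482e-05, -2.90039730e-01,  9.57014604e-01,
        -1.42804434e-01],
       [ 9.99999883e-01,  4.49099875e-04,  1.80940342e-04,
         2.53576047e-04],
       [ 0.00000000e+00,  0.00000000e+00,  0.00000000e+00,
         1.00000000e+00]])}
{'time_s': 0.1, 'q': array([-1.50530428e+00,  1.81457516e-01,  
[... 434 characters left out ...]
19  ]), 'wrist_force': array([ 0.45105522,  0.03355716, -0.86684606]), 'torque': array([-0.03994261, -0.0261341 , -0.0383508 ]), 'opening': 1.0020310344251346} 0.0187
cold_plate 0.68 [267.4, 139.5, 370.0, 214.8] 6212
power_module 0.68 [288.5, 260.8, 361.0, 307.8] 2573
driver_board 0.81 [110.7, 269.1, 178.2, 297.3] 1734
shield 0.8 [429.7, 158.7, 501.8, 211.9] 2518
shield 0.38 [121.6, 166.2, 176.7, 197.2] 1465
control_board 0.84 [122.3, 165.5, 176.3, 199.0] 1450
control_board 0.27 [428.2, 159.0, 500.5, 213.3] 2602
meter 0.73 [438.3, 253.7, 537.7, 309.3] 4453
meter 0.35 [430.5, 158.4, 500.7, 212.5] 2496
screwdriver 0.96 [218.5, 191.8, 234.4, 303.6] 976
tape 0.63 [378.5, 223.1, 412.0, 251.5] 387
```

View pics/top0.png

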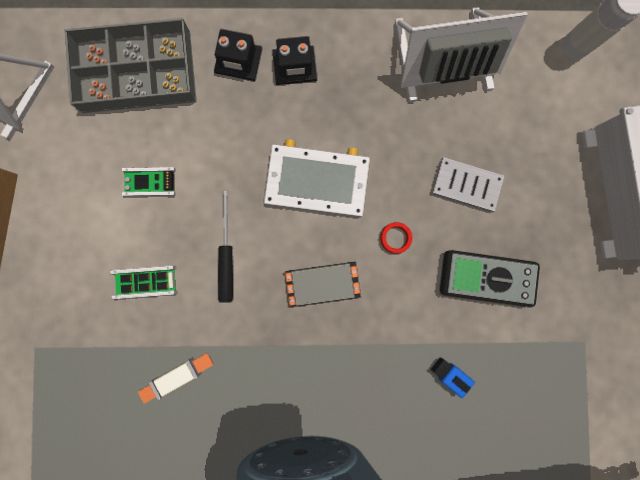

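View pics/scene0.png

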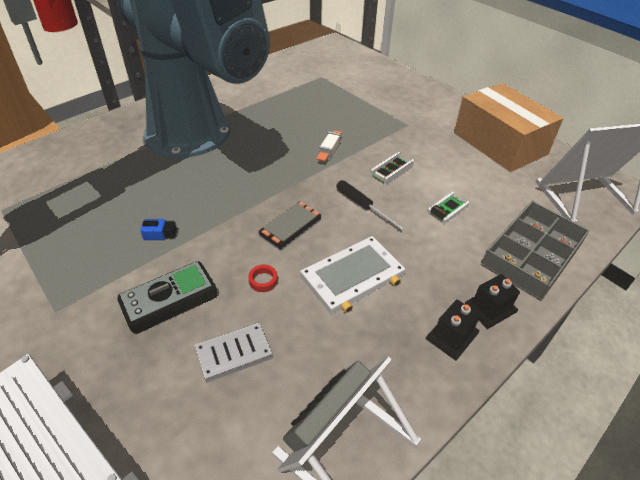

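```bash
cat > h.py <<'E'
import numpy as np, cv2
from scipy.optimize import minimize
from scipy.spatial.transform import Rotation as R
from bench import ctrl
# boxes: list of (wx,wy,z0,z1,cx,cy)
DIM={"cold_plate":[(.104,.170,0,.02,0,0)],"power_module":[(.062,.122,0,.017,0,0),(.058,.1,0,.02,0,0)],
"driver_board":[(.048,.104,0,.022,0,0)],"shield":[(.066,.112,0,.015,0,0)],"control_board":[(.048,.088,0,.014,0,0)],
"meter":[(.078,.16,0,.034,0,0)],"tape":[(.054,.054,0,.018,0,0)],"screwdriver":[(.19,.026,0,.026,0,0)]}
def quat(q): return R.from_quat([q[1],q[2],q[3],q[0]])
def cam(name,obs=None):
    i=ctrl.camera_info(name); 
    if name=="wrist":
        o=obs or ctrl.get_obs(); T=np.array(i["tool_from_camera"]); Rt=quat(o["eef_rot"]).as_matrix()
        return i,Rt@T[:3,:3],Rt@T[:3,3]+o["eef_pos"]
    return i,quat(i["rotation"]).as_matrix(),np.array(i["origin"])
def proj(c,P):
    i,Rm,o=c; p=(np.asarray(P)-o)@Rm; s=p[:,:2]/p[:,2:]
    s=s*(1+i["k1"]*(s**2).sum(1,keepdims=True))
    return s*[i["fx"],i["fy"]]+[i["cx"],i["cy"]]
def unproj(c,uv,z):
    i,Rm,o=c; d=(np.asarray(uv,float)-[i["cx"],i["cy"]])/[i["fx"],i["fy"]]; s=d.copy()
    for _ in range(10): s=d/(1+i["k1"]*(s**2).sum(-1,keepdims=True))
    r=np.concatenate([s,np.ones(s.shape[:-1]+(1,))],-1)@Rm.T
    return o+r*((z-o[2])/r[...,2:])
def corners(b,x,y,a,z=0):
    wx,wy,z0,z1,cx,cy=b
    P=np.array([(cx+i*wx/2,cy+j*wy/2,k) for i in(-1,1) for j in(-1,1) for k in(z0,z1)])
    return R.from_euler("z",a).apply(P)+[x,y,z]
def render(c,name,x,y,a,z=0,S=4):
    m=np.zeros((480*S,640*S),np.uint8)
    for b in DIM[name]:
        h=cv2.convexHull(proj(c,corners(b,x,y,a,z)).astype(np.float32))
        cv2.fillConvexPoly(m,np.round((h+.5)*S*16-8).astype(np.int32),1,cv2.LINE_8,4)
    return cv2.resize(m.astype(np.float32),(640,480),interpolation=cv2.INTER_AREA)
def fit(c,name,mask,z=0,a0=None):
    m=mask.astype(np.float32)
    if name=="cold_plate": m=cv2.morphologyEx(m,cv2.MORPH_OPEN,np.ones((13,13)))
    v,u=np.nonzero(m>.5); p=unproj(c,np.array([[u.mean(),v.mean()]]),z+.01)[0]
    best=None
    for a in ([a0] if a0 is not None else np.radians([60,90,120])):
        f=lambda s: np.abs(render(c,name,s[0]/100+p[0],s[1]/100+p[1],s[2]/10+a,z)-m).sum()/m.sum()
        r=minimize(f,[0,0,0],method="Nelder-Mead",options=dict(initial_simplex=[[0,0,0],[1,0,0],[0,1,0],[0,0,1.5]],xatol=.01,fatol=1e-4))
        if best is None or r.fun<best[0]: best=(r.fun,p[0]+r.x[0]/100,p[1]+r.x[1]/100,a+r.x[2]/10)
    return best
E
python3 - <<'E'
from h import *
for n in ("top","scene"):
    ctrl.camera(n); c=cam(n)
    for t in "cold_plate power_module driver_board shield control_board meter screwdriver tape".split():
        s=ctrl.silhouettes(t,n)
        if not s: print(n,t,"none"); continue
        if t=="screwdriver":
            e,x,y,a=fit(c,t,s[0]["mask"],a0=0)
        else: e,x,y,a=fit(c,t,s[0]["mask"])
        print(n,t,s[0]["score"],"err %.2f x %.4f y %.4f yaw %.1f"%(e,x,y,np.degrees(a)))
    if n=="top":
        print(unproj(c,np.array([[225,192.],[225,302]]),.01))
print(R.from_quat(np.roll(ctrl.get_obs()["eef_rot"],-1)).as_matrix().round(3))
E
```

```text
top cold_plate 0.86 err 0.04 x 0.6317 y -0.0088 yaw 172.5
top power_module 0.87 err 0.04 x 0.4530 y -0.0168 yaw 186.9
top driver_board 0.86 err 0.10 x 0.4591 y 0.2858 yaw 4.3
top shield 0.9 err 0.04 x 0.6242 y -0.2723 yaw 163.0
top control_board 0.81 err 0.12 x 0.6316 y 0.2824 yaw 181.4
top meter 0.66 err 0.06 x 0.4608 y -0.2977 yaw 171.5
top screwdriver 0.93 err 0.74 x 0.5184 y 0.1464 yaw 0.4
top tape 0.76 err 1.27 x 0.5319 y -0.1441 yaw 113.7
[[0.61238616 0.15018441 0.01      ]
 [0.42419331 0.14920634 0.01      ]]
scene cold_plate 0.8 err 0.08 x 0.6291 y -0.0053 yaw 171.6
scene power_module 0.77 err 0.03 x 0.4500 y -0.0142 yaw 188.1
scene driver_board 0.56 err 0.15 x 0.4569 y 0.2880 yaw 185.8
scene shield 0.6 err 0.03 x 0.6233 y -0.2704 yaw 162.9
scene control_board 0.96 err 0.18 x 0.6297 y 0.2869 yaw 3.4
scene meter 0.57 err 0.09 x 0.4562 y -0.3001 yaw 171.3
scene screwdriver 0.72 err 1.42 x 0.4602 y 0.1524 yaw -12.7
scene tape 0.77 err 0.88 x 0.5274 y -0.1407 yaw 61.3
[[-0.963  0.     0.268]
 [-0.268 -0.    -0.963]
 [-0.    -1.     0.   ]]
```

```bash
python3 -m pendant '[0.032,0.0455,0.0015,0,0,6.8,0.0854, 0.032,0.0455,0.0015,0,0,6.8,0.0854, 0.032,0.0455,0.0015,0,0,6.8,0.0854, 0.032,0.0455,0.0015,0,0,6.8,0.0854, 0.032,0.0455,0.0015,0,0,6.8,0.0854, 0.032,0.0455,0.0015,0,0,6.8,0.0854, 0.032,0.0455,0.0015,0,0,6.8,0.0854, 0.032,0.0455,0.0015,0,0,6.8,0.0854, 0.032,0.0455,0.0015,0,0,6.8,0.0854, 0.032,0.0455,0.0015,0,0,6.8,0.0854, 0.032,0.0455,0.0015,0,0,6.8,0.0854, 0,0,0,0,0,6.8,0.0854]'
cat > look.py <<'E'
import sys
from h import *
tag=sys.argv[1]; o=ctrl.get_obs(); im=ctrl.camera("wrist"); c=cam("wrist",o)
im=im[:,:,::-1].copy()
for spec in sys.argv[2:]:
    t,z=(spec.split("@")+["0"])[:2]
    s=ctrl.silhouettes(t,"wrist")
    if not s: print(t,"none"); continue
    e,x,y,a=fit(c,t,s[0]["mask"],float(z)); a=(np.degrees(a)+90)%180-90
    print(t,s[0]["score"],s[0]["bbox"],"err %.3f x %.4f y %.4f yaw %.1f"%(e,x,y,a))
    m=(render(c,t,x,y,np.radians(a),float(z))>.5).astype(np.uint8)
    cv2.drawContours(im,cv2.findContours(m,0,2)[0],-1,(255,0,255),1)
r=quat(o["eef_rot"]).as_matrix()
print("TCP",o["eef_pos"].round(4),"jaw deg %.2f"%np.degrees(np.arctan2(r[1,2],r[0,2])),"down",r[:,1].round(3),"open %.3f"%o["opening"],"F",o["wrist_force"].round(1),"t",o["time_s"])
cv2.imwrite(f"pics/{tag}.png",im)
E
python3 look.py w1 power_module cold_plate
```

```text
time_s: 2.9
eef_pos: [0.5079, -0.0501, 0.248]
eef_rot: [0.533, -0.532, 0.465, -0.465]
wrist_force: [-1.6, -0.1, 0.1]
opening: 1.003
power_module 0.76 [228.2, 70.5, 304.2, 214.7] err 0.018 x 0.4547 y -0.0159 yaw 7.1
cold_plate 0.64 [380.7, 47.5, 567.1, 263.9] err 0.038 x 0.6326 y -0.0079 yaw -8.0
TCP [ 0.5079 -0.0501  0.248 ] jaw deg 7.70 down [ 0.001  0.001 -1.   ] open 1.003 F [-1.6 -0.1  0.1] t 2.9
```

View pics/w1.png

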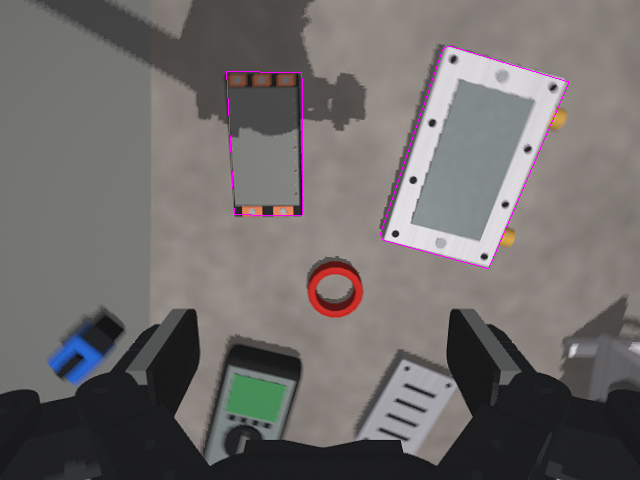

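```bash
python3 -m pendant '[-0.0133,0.0085,-0.05,0,0,-0.15,0.0854, -0.0133,0.0085,-0.05,0,0,-0.15,0.0854, -0.0133,0.0085,-0.05,0,0,-0.15,0.0854, -0.0133,0.0085,-0.04,0,0,-0.15,0.0854, 0,0,-0.01,0,0,0,0.0854, 0,0,0,0,0,0,0.0854, 0,0,0,0,0,0,0.0854]'; python3 look.py w2 power_module
```

```text
time_s: 3.92
eef_pos: [0.4554, -0.0205, 0.0497]
eef_rot: [0.528, -0.527, 0.47, -0.472]
wrist_force: [-0.2, -1.1, 0.6]
opening: 1.003
power_module 0.83 [239.6, 125.8, 392.8, 388.0] err 0.016 x 0.4546 y -0.0162 yaw 7.4
TCP [ 0.4554 -0.0205  0.0497] jaw deg 6.51 down [ 0.004 -0.001 -1.   ] open 1.003 F [-0.2 -1.1  0.6] t 3.925
```

View pics/w2.png

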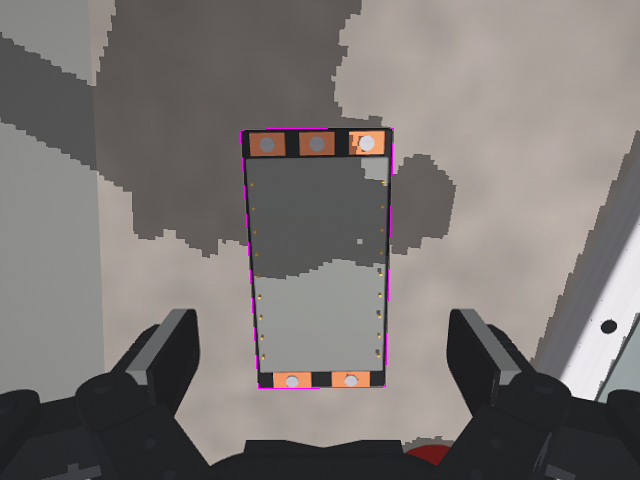

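```bash
python3 -m pendant '[-0.001,0.0045,-0.02,0,0,0.9,0.0854, 0,0,-0.02,0,0,0,0.0854, 0,0,-0.006,0,0,0,0.0854, 0,0,0,0,0,0,0.0854, 0,0,0,0,0,0,0.05, 0,0,0,0,0,0,0.05, 0,0,0,0,0,0,0.05, 0,0,0,0,0,0,0.05, 0,0,0,0,0,0,0.05]'; python3 look.py w3 power_module
```

```text
time_s: 5.15
eef_pos: [0.4532, -0.0152, 0.0031]
eef_rot: [0.532, -0.531, 0.466, -0.467]
wrist_force: [-2.1, 1.1, 7.6]
opening: 0.708
power_module 0.71 [222.7, 148.5, 425.4, 448.2] err 0.135 x 0.4545 y -0.0162 yaw 7.5
TCP [ 0.4532 -0.0152  0.0031] jaw deg 7.48 down [ 0.002 -0.001 -1.   ] open 0.708 F [-2.1  1.1  7.6] t 5.15
```

View pics/w3.png

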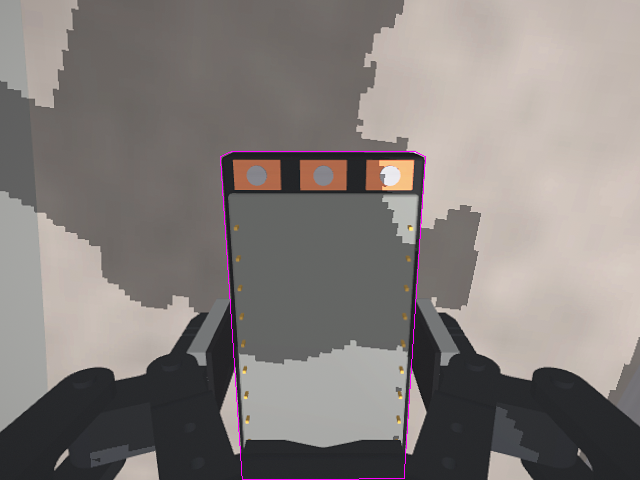

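```bash
python3 -m pendant '[0,0,0,0,0,0,0.05, 0,0,0.02,0,0,0,0.05, 0,0,0.04,0,0,0,0.05, 0.02,0.0015,0.02,0,0,-2,0.05, 0.04,0.0015,0,0,0,-4,0.05, 0.04,0.0015,0,0,0,-4,0.05, 0.04,0.0015,0,0,0,-4,0.05, 0.04,0.0015,0,0,0,-1.5,0.05, 0,0,0,0,0,0,0.05, 0,0,0,0,0,0,0.05, 0,0,0,0,0,0,0.05]'; python3 look.py w4 power_module@0.08 cold_plate
```

```text
time_s: 6.62
eef_pos: [0.6308, -0.0073, 0.0814]
eef_rot: [0.463, -0.464, 0.534, -0.533]
wrist_force: [0.3, -0.8, -4.9]
opening: 0.701
power_module 0.64 [219.6, 148.8, 426.0, 449.3] err 0.148 x 0.6320 y -0.0081 yaw -7.9
cold_plate 0.6 [208.0, 81.4, 457.7, 400.5] err 1.000 x 0.7436 y 0.2391 yaw -40.9
TCP [ 0.6308 -0.0073  0.0814] jaw deg -8.03 down [-0.002  0.    -1.   ] open 0.701 F [ 0.3 -0.8 -4.9] t 6.625
```

View pics/w4.png

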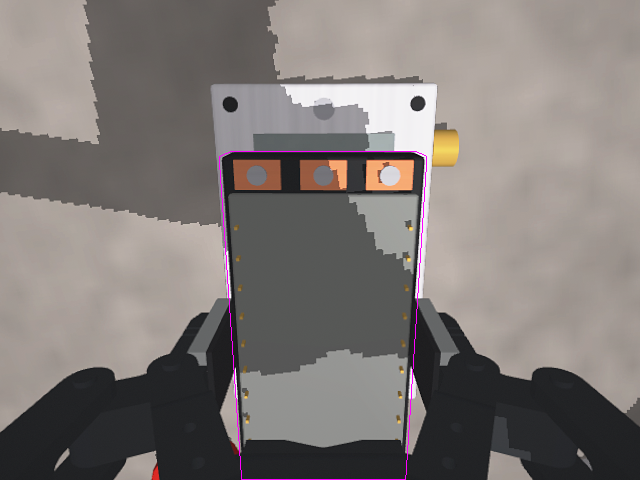

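```bash
python3 -m pendant '[0.001,0,-0.025,0,0,0,0.05, 0,0,-0.02,0,0,0,0.05, 0,0,-0.008,0,0,0,0.05, 0,0,-0.003,0,0,0,0.05, 0,0,0,0,0,0,0.05, 0,0,0,0,0,0,0.05]'; python3 look.py w5
```

```text
time_s: 7.52
eef_pos: [0.6339, -0.0076, 0.0266]
eef_rot: [-0.464, 0.463, -0.533, 0.534]
wrist_force: [0.3, -0.7, -4.8]
opening: 0.701
TCP [ 0.6339 -0.0076  0.0266] jaw deg -8.03 down [ 0.002 -0.    -1.   ] open 0.701 F [ 0.3 -0.7 -4.8] t 7.525
```

```bash
python3 -m pendant '[-0.001,0,-0.0015,0,0,0,0.05, 0,0,0,0,0,0,0.05, 0,0,0,0,0,0,0.05]'; python3 look.py w5
```

```text
time_s: 7.95
eef_pos: [0.633, -0.0075, 0.0252]
eef_rot: [-0.464, 0.463, -0.533, 0.534]
wrist_force: [-0.3, 0.4, 3.8]
opening: 0.703
TCP [ 0.633  -0.0075  0.0252] jaw deg -8.03 down [ 0.002 -0.    -1.   ] open 0.703 F [-0.3  0.4  3.8] t 7.95
```

```bash
python3 -m pendant '[0,0,0,0,0,0,0.0854, 0,0,0,0,0,0,0.0854, 0,0,0,0,0,0,0.0854, 0,0,0.03,0,0,0,0.0854, 0,0,0.05,0,0,0,0.0854, 0,-0.02,0.06,0,0,0,0.0854, 0,-0.02,0.06,0,0,0,0.0854, 0,0,0,0,0,0,0.0854, 0,0,0,0,0,0,0.0854]'; python3 look.py w6 power_module@0.022 cold_plate
```

```text
time_s: 9.12
eef_pos: [0.6318, -0.0469, 0.2224]
eef_rot: [0.464, -0.464, 0.534, -0.534]
wrist_force: [0.1, 0.4, -0.8]
opening: 1.003
power_module 0.63 [277.1, 67.5, 357.0, 230.0] err 0.018 x 0.6337 y -0.0080 yaw -8.0
cold_plate 0.75 [244.2, 36.8, 400.1, 251.3] err 0.930 x 0.6326 y -0.0077 yaw -8.0
TCP [ 0.6318 -0.0469  0.2224] jaw deg -8.05 down [-0.001  0.    -1.   ] open 1.003 F [ 0.1  0.4 -0.8] t 9.125
```

View pics/w6.png

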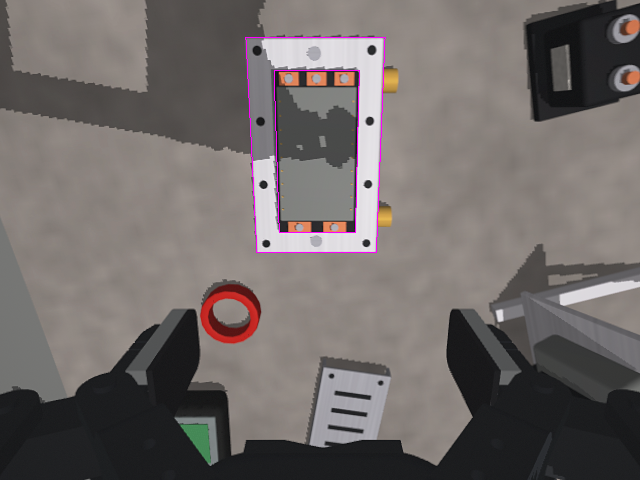

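```bash
python3 -m pendant '[-0.0245,0.0425,0,0,0,1.8,0.0854, -0.0245,0.0425,0,0,0,1.8,0.0854, -0.0245,0.0425,0,0,0,1.8,0.0854, -0.0245,0.0425,0,0,0,1.8,0.0854, -0.0245,0.0425,0,0,0,1.8,0.0854, -0.0245,0.0425,-0.02,0,0,1.8,0.0854, -0.0245,0.0425,-0.03,0,0,1.8,0.0854, 0,0,-0.02,0,0,0,0.0854, 0,0,0,0,0,0,0.0854]'; python3 look.py w7 driver_board control_board
```

```text
time_s: 10.4
eef_pos: [0.4581, 0.2507, 0.15]
eef_rot: [-0.518, 0.522, -0.48, 0.478]
wrist_force: [-0.2, -0.3, 0.5]
opening: 1.002
driver_board 0.96 [291.2, 80.1, 375.6, 246.9] err 0.061 x 0.4604 y 0.2864 yaw 4.2
control_board 0.97 [532.9, 124.1, 636.3, 264.3] err 0.030 x 0.6328 y 0.2813 yaw 0.5
TCP [0.4581 0.2507 0.15  ] jaw deg 4.67 down [-0.006 -0.002 -1.   ] open 1.002 F [-0.2 -0.3  0.5] t 10.4
```

View pics/w7.png

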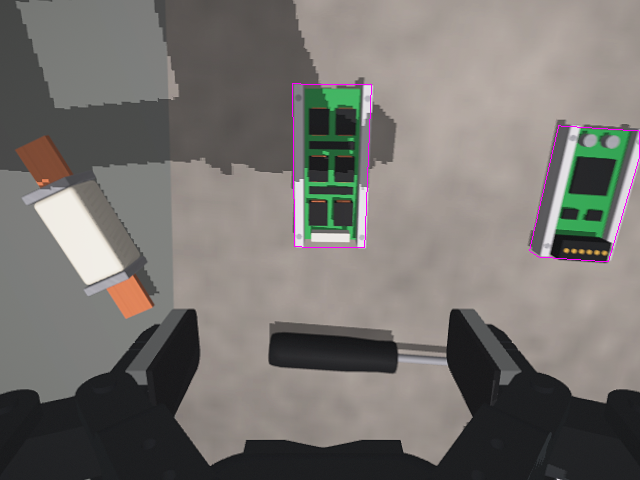

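```bash
python3 -m pendant '[0.001,0.0125,-0.02,0,0,-0.2,0.0854, 0.001,0.0125,-0.04,0,0,-0.2,0.0854, 0.0005,0.0105,-0.04,0,0,0,0.0854, 0,0,0,0,0,0,0.0854, 0,0,0,0,0,0,0.0854]'; python3 look.py w8 driver_board
```

```text
time_s: 11.18
eef_pos: [0.4646, 0.286, 0.0545]
eef_rot: [0.518, -0.517, 0.481, -0.482]
wrist_force: [1.0, 0.3, 1.4]
opening: 1.0
driver_board 0.58 [251.5, 154.7, 368.8, 379.8] err 0.077 x 0.4606 y 0.2857 yaw 4.0
TCP [0.4646 0.286  0.0545] jaw deg 4.14 down [ 0.002  0.001 -1.   ] open 1.000 F [1.  0.3 1.4] t 11.175
```

View pics/w8.png

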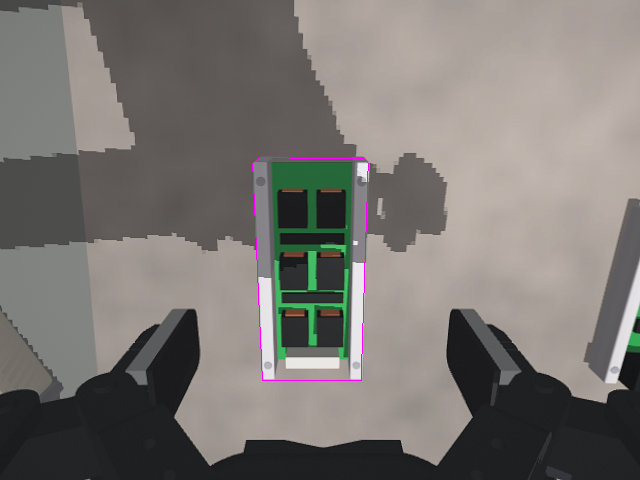

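```bash
python3 -m pendant '[-0.004,0,-0.02,0,0,0,0.0854, 0,0,-0.02,0,0,0,0.0854, 0,0,-0.011,0,0,0,0.0854, 0,0,0,0,0,0,0.0854, 0,0,0,0,0,0,0.03, 0,0,0,0,0,0,0.03, 0,0,0,0,0,0,0.03, 0,0,0,0,0,0,0.03, 0,0,0,0,0,0,0.03, 0,0,0,0,0,0,0.03, 0,0,0,0,0,0,0.03]'; python3 look.py w9 driver_board
```

```text
time_s: 12.65
eef_pos: [0.4602, 0.2864, 0.003]
eef_rot: [0.519, -0.517, 0.481, -0.482]
wrist_force: [0.4, -0.3, 6.3]
opening: 0.548
driver_board 0.75 [241.2, 173.0, 403.7, 446.2] err 0.133 x 0.4615 y 0.2861 yaw 4.2
TCP [0.4602 0.2864 0.003 ] jaw deg 4.18 down [ 0.002  0.001 -1.   ] open 0.548 F [ 0.4 -0.3  6.3] t 12.65
```

View pics/w9.png

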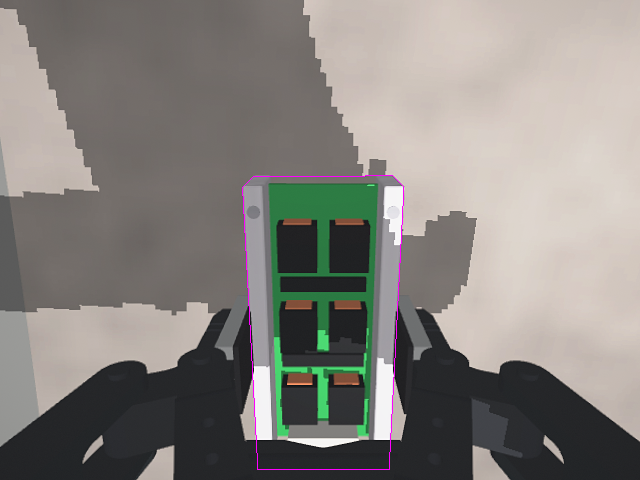

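```bash
python3 -m pendant '[0,0,0.02,0,0,0,0.03, 0,0,0.04,0,0,0,0.03, 0,0,0.04,0,0,0,0.03, 0.0248,-0.042,0.01,0,0,-1.8,0.03, 0.0248,-0.042,0,0,0,-1.8,0.03, 0.0248,-0.042,0,0,0,-1.8,0.03, 0.0248,-0.042,0,0,0,-1.8,0.03, 0.0248,-0.042,0,0,0,-1.8,0.03, 0.0248,-0.042,0,0,0,-1.8,0.03, 0.0248,-0.042,-0.02,0,0,-1.4,0.03, 0,0,0,0,0,0,0.03, 0,0,0,0,0,0,0.03]'; python3 look.py w10 driver_board@0.09 power_module@0.022
```

```text
time_s: 14.25
eef_pos: [0.632, -0.0076, 0.0912]
eef_rot: [0.463, -0.464, 0.534, -0.533]
wrist_force: [-0.1, 0.4, -0.7]
opening: 0.544
driver_board 0.7 [244.3, 173.6, 404.7, 448.2] err 0.159 x 0.6332 y -0.0078 yaw -7.9
power_module 0.6 [259.0, 136.5, 392.1, 182.8] err 4.101 x 0.6341 y -0.0084 yaw -8.0
TCP [ 0.632  -0.0076  0.0912] jaw deg -8.05 down [-0.002  0.001 -1.   ] open 0.544 F [-0.1  0.4 -0.7] t 14.25
```

View pics/w10.png

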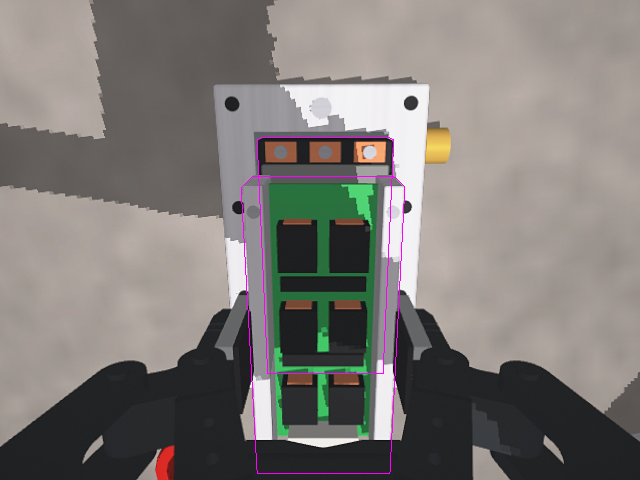

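```bash
python3 -m pendant '[0.001,0,-0.02,0,0,0,0.03, 0,0,-0.015,0,0,0,0.03, 0,0,-0.007,0,0,0,0.03, 0,0,-0.004,0,0,0,0.03, 0,0,0,0,0,0,0.03, 0,0,0,0,0,0,0.03]'; python3 look.py w11
```

```text
time_s: 15.15
eef_pos: [0.6342, -0.0081, 0.0462]
eef_rot: [-0.464, 0.464, -0.534, 0.534]
wrist_force: [0.9, 0.3, -1.0]
opening: 0.546
TCP [ 0.6342 -0.0081  0.0462] jaw deg -8.03 down [ 0.001 -0.    -1.   ] open 0.546 F [ 0.9  0.3 -1. ] t 15.15
```

```bash
python3 -m pendant '[0,0,-0.0013,0,0,0,0.03, 0,0,0,0,0,0,0.03, 0,0,0,0,0,0,0.03]'; python3 look.py w11
```

```text
time_s: 15.58
eef_pos: [0.6342, -0.008, 0.045]
eef_rot: [-0.464, 0.464, -0.534, 0.534]
wrist_force: [-0.3, -1.3, 1.8]
opening: 0.548
TCP [ 0.6342 -0.008   0.045 ] jaw deg -8.03 down [ 0.001 -0.    -1.   ] open 0.548 F [-0.3 -1.3  1.8] t 15.575
```

```bash
python3 -m pendant '[0,0,0,0,0,0,0.0854, 0,0,0,0,0,0,0.0854, 0,0,0,0,0,0,0.0854, 0,0,0,0,0,0,0.0854, 0,0,0.03,0,0,0,0.0854, 0,0,0.05,0,0,0,0.0854, 0,-0.02,0.05,0,0,0,0.0854, 0,-0.02,0.05,0,0,0,0.0854, 0,0,0,0,0,0,0.0854, 0,0,0,0,0,0,0.0854]'; python3 look.py w12 driver_board@0.042 power_module@0.022 shield
```

```text
time_s: 16.88
eef_pos: [0.6334, -0.0478, 0.224]
eef_rot: [0.464, -0.464, 0.534, -0.534]
wrist_force: [-0.8, 0.3, -0.9]
opening: 1.0
driver_board 0.95 [278.5, 77.6, 351.5, 226.2] err 0.058 x 0.6352 y -0.0079 yaw -8.1
power_module 0.76 [271.5, 68.2, 355.9, 232.7] err 2.687 x 0.6337 y -0.0086 yaw -8.0
shield 0.69 [309.6, 357.4, 389.6, 444.4] err 0.364 x 0.6252 y -0.2737 yaw -17.5
TCP [ 0.6334 -0.0478  0.224 ] jaw deg -8.04 down [-0.001  0.    -1.   ] open 1.000 F [-0.8  0.3 -0.9] t 16.875
```

View pics/w12.png

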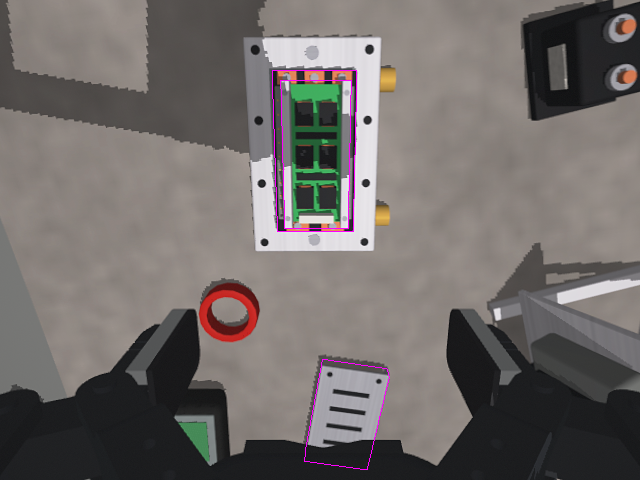

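```bash
python3 -m pendant '[-0.0015,-0.043,0,0,0,-1.5,0.0854, -0.0015,-0.043,0,0,0,-1.5,0.0854, -0.0015,-0.043,-0.01,0,0,-1.5,0.0854, -0.0015,-0.043,-0.02,0,0,-1.5,0.0854, -0.0015,-0.043,-0.02,0,0,-1.5,0.0854, -0.0015,-0.043,-0.02,0,0,-1.5,0.0854, 0,0,0,0,0,0,0.0854, 0,0,0,0,0,0,0.0854]'; python3 look.py w13 shield meter
```

```text
time_s: 18.08
eef_pos: [0.6246, -0.3051, 0.1537]
eef_rot: [0.421, -0.421, 0.569, -0.568]
wrist_force: [-0.2, 0.1, -0.2]
opening: 0.998
shield 0.84 [259.0, 80.9, 362.6, 250.3] err 0.019 x 0.6256 y -0.2718 yaw -17.5
meter 0.57 [0.8, 158.0, 170.7, 391.8] err 0.253 x 0.4609 y -0.2994 yaw -6.4
TCP [ 0.6246 -0.3051  0.1537] jaw deg -17.01 down [-0.001  0.001 -1.   ] open 0.998 F [-0.2  0.1 -0.2] t 18.075
```

View pics/w13.png

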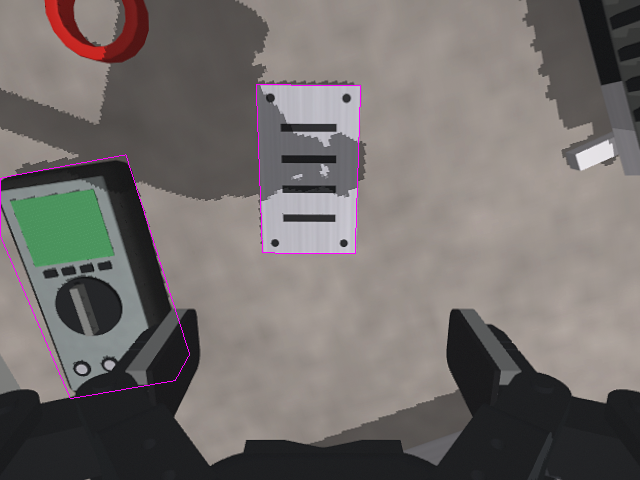

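```bash
python3 -m pendant '[0,0.0165,-0.02,0,0,-0.3,0.0854, 0.0005,0.0168,-0.04,0,0,-0.2,0.0854, 0,0,-0.04,0,0,0,0.0854, 0,0,0,0,0,0,0.0854, 0,0,0,0,0,0,0.0854]'; python3 look.py w14 shield
```

```text
time_s: 18.85
eef_pos: [0.6266, -0.2728, 0.0567]
eef_rot: [-0.419, 0.418, -0.569, 0.571]
wrist_force: [0.6, -0.5, 0.9]
opening: 1.002
shield 0.62 [240.3, 145.5, 391.3, 373.6] err 0.023 x 0.6253 y -0.2730 yaw -17.1
TCP [ 0.6266 -0.2728  0.0567] jaw deg -17.48 down [ 0.002 -0.001 -1.   ] open 1.002 F [ 0.6 -0.5  0.9] t 18.85
```

View pics/w14.png

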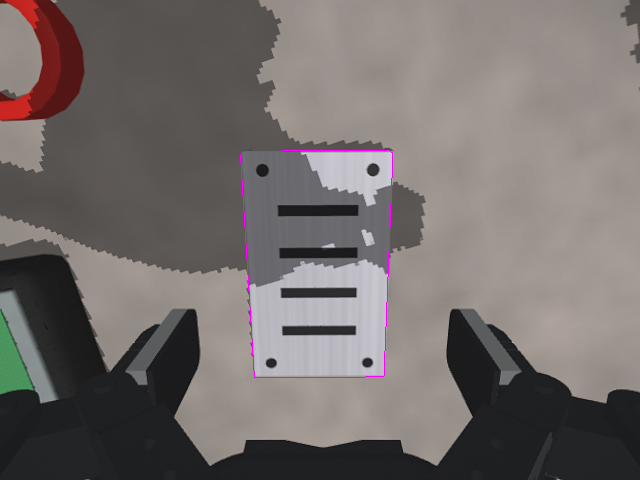

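```bash
python3 -m pendant '[-0.0015,0,-0.025,0,0,0.2,0.0854, 0,0,-0.02,0,0,0,0.0854, 0,0,-0.0095,0,0,0,0.0854, 0,0,0,0,0,0,0.0854, 0,0,0,0,0,0,0.05, 0,0,0,0,0,0,0.05, 0,0,0,0,0,0,0.05, 0,0,0,0,0,0,0.05, 0,0,0,0,0,0,0.05, 0,0,0,0,0,0,0.05]'; python3 look.py w15 shield
```

```text
time_s: 20.2
eef_pos: [0.6249, -0.2734, 0.0016]
eef_rot: [-0.419, 0.419, -0.569, 0.571]
wrist_force: [1.2, 0.2, 6.0]
opening: 0.754
shield 0.89 [216.4, 159.4, 430.9, 453.5] err 0.095 x 0.6259 y -0.2739 yaw -17.5
TCP [ 0.6249 -0.2734  0.0016] jaw deg -17.33 down [ 0.002 -0.002 -1.   ] open 0.754 F [1.2 0.2 6. ] t 20.2
```

View pics/w15.png

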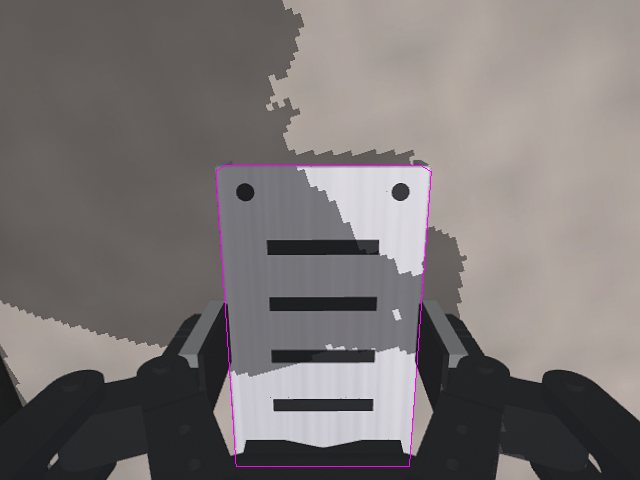

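```bash
python3 -m pendant '[0,0,0.02,0,0,0,0.05, 0,0,0.04,0,0,0,0.05, 0,0,0.05,0,0,0,0.05, 0.0015,0.0442,0,0,0,1.55,0.05, 0.0015,0.0442,0,0,0,1.55,0.05, 0.0015,0.0442,0,0,0,1.55,0.05, 0.0015,0.0442,0,0,0,1.55,0.05, 0.0015,0.0442,0,0,0,1.55,0.05, 0.0015,0.0442,0,0,0,1.55,0.05, 0,0,0,0,0,0,0.05, 0,0,0,0,0,0,0.05]'; python3 look.py w16 shield@0.11 
```

```text
time_s: 21.68
eef_pos: [0.6328, -0.0076, 0.1107]
eef_rot: [-0.464, 0.464, -0.533, 0.534]
wrist_force: [-1.3, 0.4, -0.7]
opening: 0.749
shield 0.71 [215.0, 157.7, 431.9, 452.2] err 0.100 x 0.6340 y -0.0077 yaw -8.0
TCP [ 0.6328 -0.0076  0.1107] jaw deg -8.00 down [ 0. -0. -1.] open 0.749 F [-1.3  0.4 -0.7] t 21.675
```

View pics/w16.png

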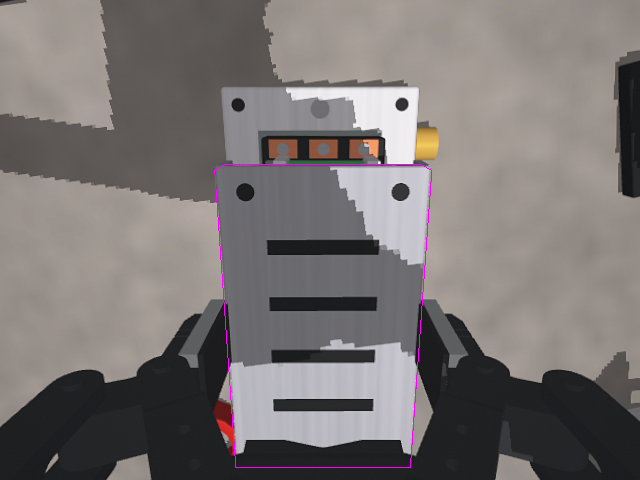

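```bash
python3 -m pendant '[0.001,0,-0.025,0,0,0,0.05, 0,0,-0.02,0,0,0,0.05, 0,0,-0.007,0,0,0,0.05, 0,0,-0.004,0,0,0,0.05, 0,0,0,0,0,0,0.05, 0,0,0,0,0,0,0.05]'; python3 look.py w17
```

```text
time_s: 22.52
eef_pos: [0.6343, -0.0075, 0.0548]
eef_rot: [-0.464, 0.464, -0.533, 0.534]
wrist_force: [0.9, 0.2, -1.5]
opening: 0.751
TCP [ 0.6343 -0.0075  0.0548] jaw deg -8.02 down [ 0.001 -0.    -1.   ] open 0.751 F [ 0.9  0.2 -1.5] t 22.525
```

```bash
python3 -m pendant '[0,0,-0.0015,0,0,0,0.05, 0,0,0,0,0,0,0.05, 0,0,0,0,0,0,0.05]'; python3 look.py w17
```

```text
time_s: 22.95
eef_pos: [0.6343, -0.0074, 0.0536]
eef_rot: [-0.464, 0.464, -0.533, 0.534]
wrist_force: [-2.0, -0.3, 6.2]
opening: 0.751
TCP [ 0.6343 -0.0074  0.0536] jaw deg -8.02 down [ 0.001 -0.    -1.   ] open 0.751 F [-2.  -0.3  6.2] t 22.95
```

```bash
python3 -m pendant '[0,0,0,0,0,0,0.0854, 0,0,0,0,0,0,0.0854, 0,0,0,0,0,0,0.0854, 0,0,0.03,0,0,0,0.0854, 0,0,0.05,0,0,0,0.0854, 0,-0.02,0.05,0,0,0,0.0854, 0,-0.02,0.05,0,0,0,0.0854, 0,0,0,0,0,0,0.0854, 0,0,0,0,0,0,0.0854]'; python3 look.py w18 shield@0.052
```

```text
time_s: 24.12
eef_pos: [0.6334, -0.0473, 0.2319]
eef_rot: [0.464, -0.464, 0.534, -0.534]
wrist_force: [-0.5, 0.5, -0.6]
opening: 0.997
shield 0.74 [268.8, 70.5, 366.2, 229.9] err 0.008 x 0.6355 y -0.0061 yaw -7.9
TCP [ 0.6334 -0.0473  0.2319] jaw deg -8.05 down [-0.001  0.    -1.   ] open 0.997 F [-0.5  0.5 -0.6] t 24.125
```

View pics/w18.png

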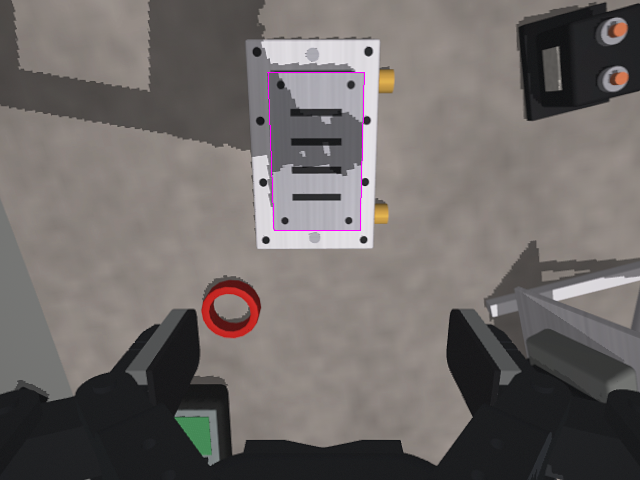

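```bash
python3 -m pendant '[0,0.0425,0,0,0,1.2,0.0854, 0,0.0425,0,0,0,1.2,0.0854, 0,0.0425,0,0,0,1.2,0.0854, 0,0.0425,0,0,0,1.2,0.0854, 0,0.0425,-0.01,0,0,1.2,0.0854, 0,0.0425,-0.03,0,0,1.2,0.0854, 0,0.0425,-0.04,0,0,1.2,0.0854, 0,0,0,0,0,0,0.0854, 0,0,0,0,0,0,0.0854]'; python3 look.py w19 control_board
```

```text
time_s: 25.35
eef_pos: [0.6331, 0.2501, 0.1514]
eef_rot: [-0.501, 0.503, -0.498, 0.498]
wrist_force: [-0.0, -0.4, -0.4]
opening: 1.0
control_board 0.87 [284.0, 102.7, 354.7, 240.0] err 0.032 x 0.6325 y 0.2810 yaw 0.9
TCP [0.6331 0.2501 0.1514] jaw deg 0.42 down [-0.002 -0.001 -1.   ] open 1.000 F [-0.  -0.4 -0.4] t 25.35
```

View pics/w19.png

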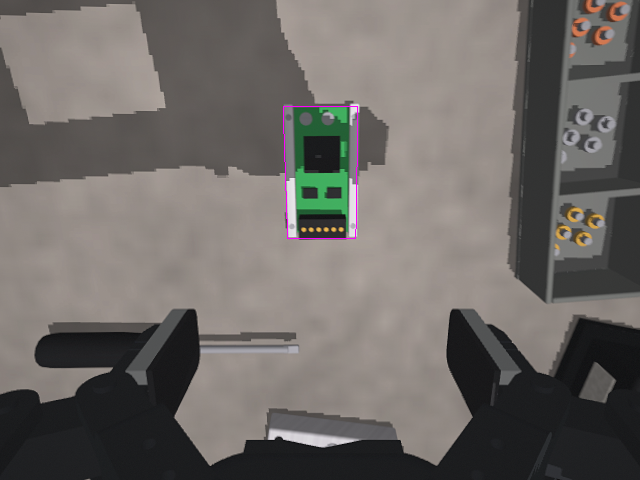

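```bash
python3 -m pendant '[-0.001,0.0155,-0.02,0,0,0.2,0.0854, -0.001,0.0155,-0.04,0,0,0.2,0.0854, -0.001,0,-0.04,0,0,0,0.0854, 0,0,0,0,0,0,0.0854, 0,0,0,0,0,0,0.0854]'; python3 look.py w20 control_board
```

```text
time_s: 26.08
eef_pos: [0.6317, 0.2812, 0.0537]
eef_rot: [0.504, -0.503, 0.496, -0.497]
wrist_force: [0.0, -0.3, 0.7]
opening: 1.0
control_board 0.77 [265.8, 170.7, 373.9, 363.4] err 0.035 x 0.6327 y 0.2795 yaw 0.9
TCP [0.6317 0.2812 0.0537] jaw deg 0.75 down [ 0.002  0.    -1.   ] open 1.000 F [ 0.  -0.3  0.7] t 26.075
```

View pics/w20.png

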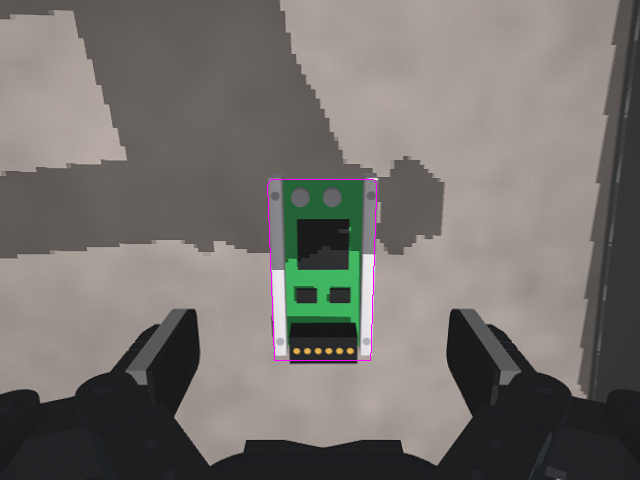

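```bash
python3 -m pendant '[0,-0.001,-0.025,0,0,0,0.0854, 0,0,-0.02,0,0,0,0.0854, 0,0,-0.0075,0,0,0,0.0854, 0,0,0,0,0,0,0.0854, 0,0,0,0,0,0,0.03, 0,0,0,0,0,0,0.03, 0,0,0,0,0,0,0.03, 0,0,0,0,0,0,0.03, 0,0,0,0,0,0,0.03, 0,0,0,0,0,0,0.03, 0,0,0,0,0,0,0.03]'; python3 look.py w21 control_board
```

```text
time_s: 27.55
eef_pos: [0.6318, 0.2804, 0.0013]
eef_rot: [0.504, -0.503, 0.496, -0.497]
wrist_force: [0.1, 0.2, 6.6]
opening: 0.536
control_board 0.65 [244.9, 192.3, 397.9, 449.2] err 0.047 x 0.6330 y 0.2791 yaw 1.0
TCP [0.6318 0.2804 0.0013] jaw deg 0.78 down [ 0.002  0.001 -1.   ] open 0.536 F [0.1 0.2 6.6] t 27.55
```

View pics/w21.png

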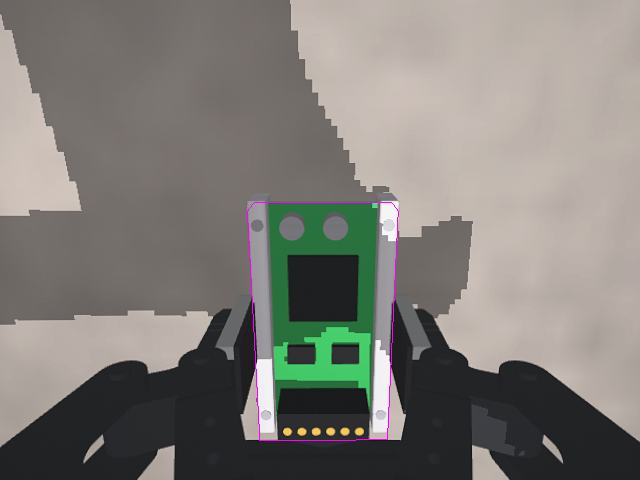

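```bash
python3 -m pendant '[0,0,0.02,0,0,0,0.03, 0,0,0.04,0,0,0,0.03, 0,0,0.05,0,0,0,0.03, 0,-0.0411,0.01,0,0,-1.25,0.03, 0,-0.0411,0,0,0,-1.25,0.03, 0.0005,-0.0411,0,0,0,-1.25,0.03, 0.0005,-0.0411,0,0,0,-1.25,0.03, 0.0005,-0.0411,0,0,0,-1.25,0.03, 0.0005,-0.0411,0,0,0,-1.25,0.03, 0,-0.0411,0,0,0,-1.25,0.03, 0,0,0,0,0,0,0.03, 0,0,0,0,0,0,0.03]'; python3 look.py w22 control_board@0.12 shield@0.052
```

```text
time_s: 29.15
eef_pos: [0.6326, -0.0073, 0.1205]
eef_rot: [0.464, -0.464, 0.534, -0.534]
wrist_force: [-0.5, 1.2, 0.0]
opening: 0.543
control_board 0.57 [247.3, 190.8, 396.3, 448.8] err 0.049 x 0.6337 y -0.0085 yaw -7.9
shield 0.74 [255.8, 139.5, 399.0, 197.5] err 2.824 x 0.6354 y -0.0069 yaw -8.0
TCP [ 0.6326 -0.0073  0.1205] jaw deg -8.00 down [ 0.  0. -1.] open 0.543 F [-0.5  1.2  0. ] t 29.15
```

View pics/w22.png

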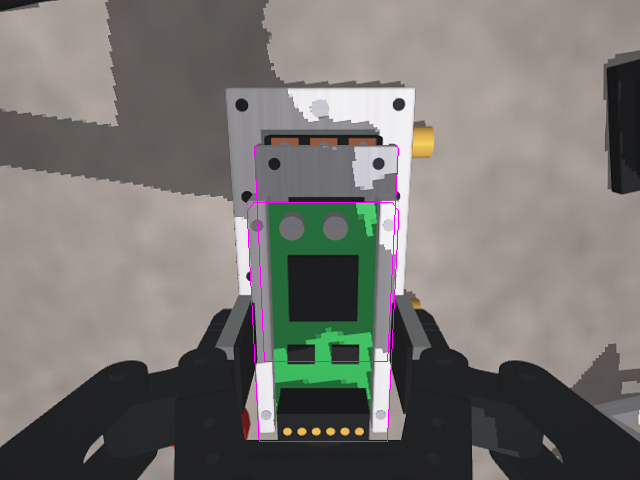

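Holds level and in line; lower to just above contact (TCP z ≈ 0.0683).

```bash
python3 -m pendant '[0.001,0,-0.025,0,0,0,0.03, 0,0,-0.016,0,0,0,0.03, 0,0,-0.007,0,0,0,0.03, 0,0,-0.003,0,0,0,0.03, 0,0,0,0,0,0,0.03, 0,0,0,0,0,0,0.03]'; python3 look.py w23
```

```text
time_s: 30.05
eef_pos: [0.6343, -0.0078, 0.0698]
eef_rot: [-0.464, 0.464, -0.533, 0.534]
wrist_force: [0.1, -0.2, -1.2]
opening: 0.542
TCP [ 0.6343 -0.0078  0.0698] jaw deg -7.98 down [ 0.001 -0.    -1.   ] open 0.542 F [ 0.1 -0.2 -1.2] t 30.05
```

```bash
python3 -m pendant '[0,0,-0.0015,0,0,0,0.03, 0,0,0,0,0,0,0.03, 0,0,0,0,0,0,0.03]'; python3 look.py w23
```

```text
time_s: 30.48
eef_pos: [0.6343, -0.0078, 0.0684]
eef_rot: [-0.464, 0.464, -0.533, 0.534]
wrist_force: [-1.0, 0.0, 5.1]
opening: 0.544
TCP [ 0.6343 -0.0078  0.0684] jaw deg -7.98 down [ 0.001 -0.    -1.   ] open 0.544 F [-1.   0.   5.1] t 30.475
```

```bash
python3 -m pendant '[0,0,0,0,0,0,0.0854, 0,0,0,0,0,0,0.0854, 0,0,0,0,0,0,0.0854, 0,0,0,0,0,0,0.0854, 0,0,0.03,0,0,0,0.0854, 0,0,0.05,0,0,0,0.0854, 0,-0.02,0.05,0,0,0,0.0854, 0,-0.02,0.05,0,0,0,0.0854, 0,0,0,0,0,0,0.0854, 0,0,0,0,0,0,0.0854]'; python3 look.py w24 control_board@0.067 shield@0.052; python3 - <<'E'
from h import *
cv2.imwrite("pics/scene1.png",ctrl.camera("scene")[:,:,::-1])
ctrl.camera("top"); c=cam("top")
for t in ("meter","tape","screwdriver"):
    s=ctrl.silhouettes(t,"top"); print(t,s and s[0]["bbox"])
E
```

```text
time_s: 31.78
eef_pos: [0.6334, -0.0475, 0.247]
eef_rot: [0.464, -0.464, 0.534, -0.533]
wrist_force: [-0.5, 0.8, -1.5]
opening: 0.997
control_board 0.89 [281.3, 86.3, 350.4, 215.9] err 0.039 x 0.6355 y -0.0062 yaw -8.1
shield 0.94 [271.2, 71.0, 363.7, 222.5] err 1.626 x 0.6355 y -0.0063 yaw -8.0
TCP [ 0.6334 -0.0475  0.247 ] jaw deg -8.00 down [-0.001  0.    -1.   ] open 0.997 F [-0.5  0.8 -1.5] t 31.775
meter [514.8, 264.2, 538.3, 308.7]
tape []
screwdriver []
```

View pics/w24.png

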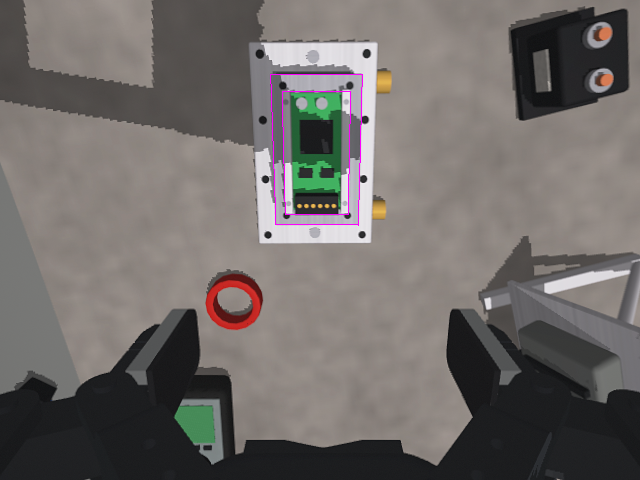

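View pics/scene1.png

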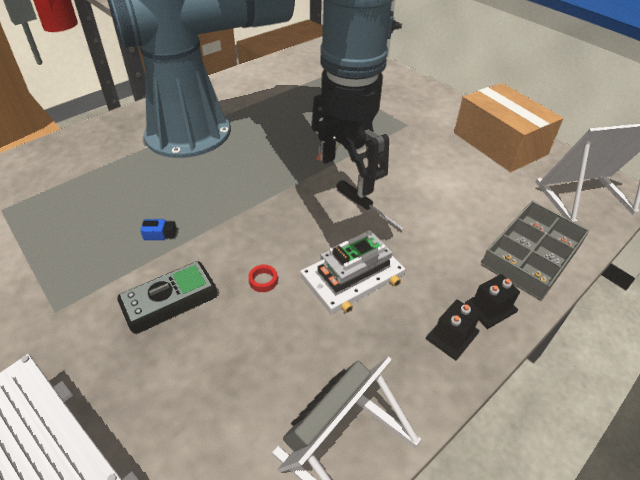

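The wrist picture shows the control board centred on the shield, around (316,153). In the scene picture the stack is upright around (352,262). The meter (168,296), tape (263,277) and screwdriver (370,205) are where they were in the first picture.

```bash
python3 -c "
from bench import ctrl
print(ctrl.hand_in())"
```

```text
the job is handed in; nothing more can be done
None
```

The stack is built and handed in at about 32 s: power module on the land, then the driver board, the shield and the control board. I let go of each part before fetching the next.

**Fits after release:** Wrist-camera silhouette fits put each part within about 2 mm of the one beneath it. The yaws were all −7.9° to −8.1°. Contact forces at placing stayed under 7 N, and each part touched down at the expected height.

**Last checks:** The final wrist fit put the control board and the shield within 1 mm of each other in plan, 0.1° apart. The board's fit was good, but the shield's was poor because the board covers part of it; its clean fit before covering gave the same position. In the last scene picture the stack stands level with the gripper clear of it, and the multimeter, screwdriver and tape show at their original spots.

**Not confirmed:** The last top-camera check of those three did not work. The meter was found only in part, and the tape and screwdriver not at all, probably because the arm was in the way. That they did not move rests on the scene picture by eye.

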